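Roll the round former to the line on the wrapping board

ROBOT

A 6-joint arm with a two-finger parallel gripper is mounted at the origin on the work surface. World frame = base frame: x ahead of the robot, y to its left, z up, the work surface at z = 0. Lengths are in m, angles in rad, forces in N, time in s.
With the tool pointing down it reaches from about 0.275 to 0.875 m from the base axis. Payload 12.5 kg.
Tool frame: the origin (TCP) lies at the very end of the fingers, on their centre line; the grasp point (between the pads) lies 19 mm behind it; z points along the fingers, y is the line along which they close (so a half turn about z gives the same grasp; the last joint's range is limited). The gripper opens to 85 mm and grips with 20 to 120 N. Pads are 22 mm wide; open, the fingers measure 114 mm over their backs; the gripper's body (76 mm by 85 mm) begins 54 mm behind the grasp point. The pads swing forward as they close: fully open they stand 13 mm farther back than shut.
Start: joints at [1.136, 0.351, 1.652, -0, 1.139, -0.085], TCP at [0.188, 0.517, 0.231] pointing down, gripper open.
Joint ranges: [-2.75, 2.75], [-0.79, 2.1], [0.01, 2.65], [-1.57, 4.71], [0.07, 3.14], [-2.87, 2.87]. Speed limits (rad/s): [2.22, 2.22, 2.79, 3.14, 3.14, 3.14].

INTERFACE

Orientations are given as a 3x3 rotation matrix whose columns are the frame's x, y, z axes.
In Python, from bench import r, camera, camera_model, job gives the robot as it stands.
- The arm moves only by the shell command python3 -m jog 'ROWS' [FORCE]. ROWS is a JSON object of lists of equal length, an entry for each row: "xyz": the shift along the world's x, y, z in units of 40 mm (1.0 is 40 mm), a list of three; "twist": the turn about the world's z in units of 6 degrees (1.0 is 6 degrees); "claw": the opening, from 0 (shut) to 1 (fully open). A call has 1 to 8 rows; each row is the pose to reach, as a shift and turn from the pose commanded when the call began; what a row does not reach only later rows make up. A row lasts 1/12 s, in which the tool goes at most 41.7 mm and 7.16 degrees, less where a joint would pass 70% of its speed; a pose out of reach is approached as far as the arm can. A call with a gripper value outside its range is refused whole. The fingers move at their own pace and stop on an object; FORCE is the grip in N (left out, the last holds). Time passes only in rows, so rows that repeat a pose let the fingers close. It gives the time, the measured TCP pose, the force, the opening and the grip force at its end, in the units of the state.
- r.get_state(): the state, without advancing time (a new reading comes with each control period).
- camera(name): name is "side" or "top"; returns the picture (384x512x3 uint8, red, green, blue); there is no depth.
- camera_model(name): a dict with "K" (3x3 intrinsics, pixels), "world_from_camera" (4x4, takes a point from camera to world coordinates). Camera axes: x right, y down, z forward; pixel columns grow to the right and rows downward; lengths in m; the calibration is good to about 2 mm. A picture is of the moment at which its call begins. camera_model takes no time and is no camera call.
- job.close_job(): hands the job in; it is judged then, once.
The state is a dict: "t": time; "q": joint angles; "joint_velocities": joint speeds; "effort": joint torques, N m; "position": TCP position; "orientation": TCP orientation; "contact_force": force on the tool from outside, world axes, zero at the start; "ft_torque": the same for the moment, N m; "finger_gap": finger opening in m; "grasp_force": force on a finger pad.
Only numpy, scipy, OpenCV 4.12 (cv2) and the standard library are available. Lean on these libraries where they do the work, as an engineer would, in place of code of your own. Each camera call takes 0.05 s, during which the arm holds its last target. There are 200 camera calls.

TASK

Roll the big wooden cylinder along the canvas-faced board, with the fingertips working on its top only (not shoving it from the side), until it comes to rest centred over the line marked between the two brass clips, lying parallel to that line. It must really roll, not be dragged: never pinch, lift or carry it, and leave the jar, the wooden block, the small black bottle and the brush undisturbed.

Things in the scene. Friction and masses are not known exactly. Their poses are not given: they have to be found in the camera images.
- former: Wooden cylinder, 90 mm diameter, 200 mm long, 0.4 to 0.75 kg, lying across the board. Origin at its centre, 63 mm above the table (top at 108). Its y is the cylinder's axis; x and z turn as it rolls (z up at first). Pressed lightly on top (5 to 20 N) it rolls without slip, its centre going half as far as the fingertips, so it takes several strokes; let go at low speed it stops within millimetres.
- gauge: The mark: a pale line 4 mm wide across the board, between two small fixed brass clips on the long edges (42 mm tall above the table, 132 to 154 mm from the line's middle). Origin at the line's middle, at table height. y runs along the line, x along the former's rolling direction (the board's x). It lies 115 to 205 mm from the former's axis, on either side of it.
- board: The wrapping board: fixed plywood faced with grey canvas, 640 mm long (x axis), 300 mm wide (y axis), 18 mm thick. Origin at the centre of its underside, on the table, z up. Former and line are both centred on its long centre line at the start.
- jar: Bystander: a loose glass jar with a steel lid, 56 mm in diameter and 75 mm tall, standing near one end of the board. Origin at the centre of its foot.
- block: Bystander: a loose wooden block 85 x 50 x 30 mm, lying near one end of the board. Origin at the centre of its underside.
- bulb: Bystander: a loose squat black bottle, 48 mm in diameter and 76 mm tall with a thin spout, standing near one end of the board. Origin at the centre of its foot.
- brush: Bystander: a loose brush, 190 mm long, lying on the table beside the board's far long edge. Origin at its underside near the middle.

How it is judged:
On the way:
1. the former has rolled through at least 1.3 rad on the board (angle between former's own z axis and vertical above 1.3 rad), for 0.05 s.
At the end, for the whole second after the job is handed in: The former lies at rest on the board between the clips (its middle within 32 mm of the line's middle, along the line), its axis within 12 mm of the line and within 0.12 rad of parallel to it (x of former in the frame of gauge between -0.012 and 0.012 m and y of former in the frame of gauge between -0.032 and 0.032 m and angle between the y axis of former and the y axis of gauge, either way round below 0.12 rad and height (world z) of former between 0.058 and 0.067 m and linear speed of former below 0.01 m/s and angular speed of former below 0.2 rad/s); the robot touches nothing.
It fails at once if the former is lifted more than 8 mm, or falls off the board (height (world z) of former above 0.071 m or height (world z) of former below 0.053 m).
It fails at once if the former is dragged instead of rolled (60 to 160 mm from its start it should have turned through well over 0.9 rad) (distance of former from where it was at the start of the episode between 0.06 and 0.16 m and angle between former's own z axis and vertical below 0.9 rad).
It fails at once if the fingers push the former from the side: they touch it while the grasp point between the pads is lower than 85 mm above the table (20 mm above the former's axis) (contact force between the fingers and former above 0.5 N and height (world z) of the grasp point below 0.085 m).
It fails at once if the jar, block, black bottle or brush is moved more than 15 mm (distance of any of jar, block, bulb, brush from where it was at the start of the episode above 0.015 m).
It also fails if it takes over 61 s, if anything falls off the work surface, if the arm or the gripper's body presses on something with over 40 N, if the wrist force passes 120 N, or if a joint passes its speed limit or range.

## Working session

There is one attempt and no reset: what is moved stays moved. The work goes in short steps, Python scripts to look and compute and a shell command to move; the robot and the scene stay as the last step left them, time stands still between calls to the robot, and variables do not carry over. Pictures are saved under pics/ and viewed, at most 10 in all, crops included, and the job is handed in when it is done.

```bash
mkdir -p pics
python3 - <<'E'
from bench import r,camera,camera_model
import cv2
for n in("top","side"):
    cv2.imwrite(f"pics/{n}0.png",camera(n)[:,:,::-1]); print(camera_model(n))
s=r.get_state();print(s['t'],s['position'],s['orientation'],s['finger_gap'])
E
```

```text
{'K': array([[414.92868921,   0.        , 258.02983036],
       [  0.        , 414.92868921, 188.62877841],
       [  0.        ,   0.        ,   1.        ]]), 'world_from_camera': array([[-0.00730634, -0.99425811,  0.10675872,  0.52135237],
       [-0.99992623,  0.00622834, -0.01042753,  0.02435405],
       [ 0.00970272, -0.10682703, -0.99423028,  0.99183298],
       [ 0.        ,  0.        ,  0.        ,  1.        ]])}
{'K': array([[476.86959461,   0.        , 262.10699496],
       [  0.        , 476.86959461, 187.44809438],
       [  0.        ,   0.        ,   1.        ]]), 'world_from_camera': array([[ 0.86408346, -0.35943085,  0.35237654,  0.19338953],
       [-0.50317722, -0.59855002,  0.62333824, -0.74910842],
       [-0.01313201, -0.71592412, -0.69805459,  0.91130801],
       [ 0.        ,  0.        ,  0.        ,  1.        ]])}
0.1 [0.18832366 0.51644567 0.23082063] [[-9.39465266e-01  3.42643869e-01 -4.40359325e-04]
 [ 3.42644139e-01  9.39464801e-01 -9.38696252e-04]
 [ 9.20635703e-05 -1.03275907e-03 -9.99999462e-01]] 0.0854982506232141
```

View pics/top0.png

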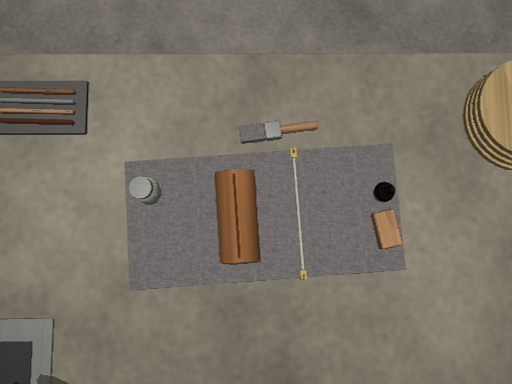

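View pics/side0.png

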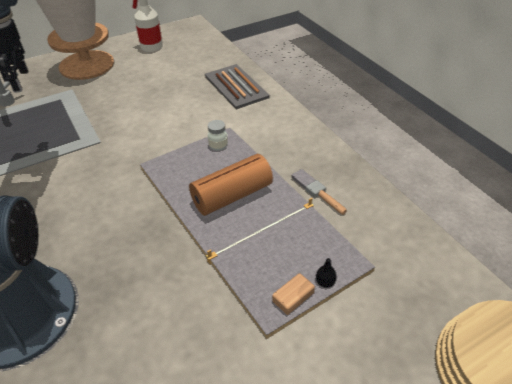

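The top view shows the former at about (237,216) with a dark stripe on top. The line runs from (293,153) to (304,275), to image right (world -y). The jar is behind the former at (145,190); the block (387,229) and bottle (384,191) are beyond the line.

```bash
cat > h.py <<'E'
import numpy as np,cv2
from bench import r,camera,camera_model
def ray(n,p,z):
    m=camera_model(n);T=m['world_from_camera'];d=T[:3,:3]@np.linalg.solve(m['K'],[p[0],p[1],1.]);o=T[:3,3]
    return o+d*(z-o[2])/d[2]
def fit(mask):
    c=max(cv2.findContours(mask,cv2.RETR_EXTERNAL,cv2.CHAIN_APPROX_NONE)[0],key=cv2.contourArea)
    return cv2.minAreaRect(c)
def axis_ends(rect):
    b=cv2.boxPoints(rect); e=[(b[i]+b[(i+1)%4])/2 for i in range(4)]
    k=0 if np.linalg.norm(e[0]-e[2])>np.linalg.norm(e[1]-e[3]) else 1
    return e[k],e[k+2]
def former(im):
    h=cv2.cvtColor(im,cv2.COLOR_RGB2HSV)
    m=cv2.inRange(h,(3,110,40),(18,255,255)); m[:155]=0;m[280:]=0;m[:,:130]=0;m[:,370:]=0
    m=cv2.morphologyEx(m,cv2.MORPH_CLOSE,np.ones((9,9)))
    m=cv2.morphologyEx(m,cv2.MORPH_OPEN,np.ones((5,5)))
    rc=fit(m);a,b=axis_ends(rc);a,b=[ray("top",p,.063) for p in(a,b)]
    if a[0]>b[0]:a,b=b,a
    return a,b,rc
E
python3 - <<'E'
from h import *
im=camera("top")
a,b,rc=former(im);print("former",a,b,(a+b)/2,np.linalg.norm(b-a),rc)
h=cv2.cvtColor(im,cv2.COLOR_RGB2HSV)
roi=np.zeros(h.shape[:2],np.uint8);roi[145:285,280:320]=1
cl=cv2.inRange(h,(18,130,120),(35,255,255))*roi
n,l,st,ce=cv2.connectedComponentsWithStats(cl);print(st,ce)
ln=cv2.inRange(h,(0,0,150),(179,110,255))*roi;ln[:160]=0;ln[268:]=0
ys,xs=np.nonzero(ln);p=np.polyfit(ys,xs,1);print(len(ys),p,np.abs(xs-np.polyval(p,ys)).max())
A,B=[ray("top",(np.polyval(p,y),y),.018) for y in(160,268)]
print("line",A,B)
c=[ray("top",k,.035) for k in ce[1:3]];print("clips",c)
u=(A-B)[:2]/np.linalg.norm((A-B)[:2]);n=np.array([u[1],-u[0]])
f=(a+b)[:2]/2
print("u,n",u,n,"dist n",(A[:2]-f)@n, "f angle",np.arctan2(*(b-a)[1::-1]),"line ang",np.arctan2(u[1],u[0]))
cm=(c[0]+c[1])[:2]/2; print("mid",cm,"along",(f-cm)@u)
# board edge angle
bd=cv2.inRange(h,(110,8,50),(179,70,140));cv2.imwrite("/tmp/b.png",bd)
for nm,p in dict(jar=(141,183),bot=(384,191),block=(387,229)).items():print(nm,ray("top",p,.05))
E
```

```text
former [0.4580739  0.05588397 0.063     ] [0.66665667 0.0685308  0.063     ] [0.56236528 0.06220738 0.063     ] 0.20896581952331175 ((236.96499633789062, 215.43968200683594), (93.56743621826172, 39.67258834838867), 86.42366790771484)
[[     0      0    512    384 196524]
 [   290    148      6      9     40]
 [   301    270      5      9     44]] [[255.48174269 191.48951273]
 [292.95       152.3       ]
 [303.         273.97727273]]
213 [8.28431113e-02 2.80372196e+02] 1.0001302546648958
line [ 0.69392405 -0.07109299  0.018     ] [ 0.44044221 -0.08765178  0.018     ]
clips [array([ 0.70920229, -0.06814003,  0.035     ]), array([ 0.42846732, -0.08641349,  0.035     ])]
u,n [0.9978731  0.06518641] [ 0.06518641 -0.9978731 ] dist n 0.14159270059506113 f angle 0.06055805691914699 line ang 0.06523266322746499
mid [ 0.5688348  -0.07727676] along 0.002636712296967705
jar [0.63706399 0.28122743 0.05      ]
bot [ 0.61522146 -0.27376409  0.05      ]
block [ 0.5286395  -0.27713484  0.05      ]
```

```bash
python3 -m jog '{"xyz":[[1.0,-0.9,0],[1.6,-1.6,0],[2.2,-2.3,0],[2.8,-3.0,0],[3.4,-3.7,0],[4.0,-4.4,0],[4.66,-5.2,0],[4.66,-5.45,0]],"twist":[-0.8,-1.6,-2.4,-3.2,-4.0,-4.8,-5.5,-5.5],"claw":[1,1,1,1,1,1,1,1]}'; python3 -m jog '{"xyz":[[0.6,-0.7,0],[1.2,-1.4,0],[1.9,-2.2,0],[2.6,-3.0,-0.3],[3.3,-3.8,-0.6],[4.0,-4.6,-0.9],[4.66,-5.45,-1.2],[4.66,-5.45,-1.6]],"twist":[-0.8,-1.6,-2.4,-3.2,-4.0,-4.8,-5.5,-5.5],"claw":[1,1,1,1,1,1,1,1]}'
```

```text
t: 0.82
position: [0.3779, 0.2955, 0.2312]
orientation: [[-0.595, 0.804, 0.001], [0.804, 0.595, -0.001], [-0.001, 0.0, -1.0]]
contact_force: [-1.2, -0.2, -0.8]
finger_gap: 0.0853
grasp_force: 0.0
t: 1.48
position: [0.5645, 0.0771, 0.1676]
orientation: [[-0.062, 0.998, 0.003], [0.998, 0.062, -0.0], [-0.001, 0.003, -1.0]]
contact_force: [0.4, 0.7, -0.0]
finger_gap: 0.0853
grasp_force: 0.0
```

```bash
python3 -m jog '{"xyz":[[0,0.08,-0.6],[0,0.08,-1.1],[0,0.08,-1.35],[0,0.08,-1.45],[0,0.08,-1.5],[0,0.08,-1.5]],"twist":[0,0,0,0,0,0],"claw":[1,1,1,1,1,1]}';  python3 -m jog '{"xyz":[[0,0,-0.05],[0,0,-0.1],[0,0,-0.15],[0,0,-0.15]],"twist":[0,0,0,0],"claw":[1,1,1,1]}'
```

```text
t: 1.98
position: [0.5615, 0.0842, 0.1079]
orientation: [[-0.07, 0.998, 0.001], [0.998, 0.07, 0.0], [-0.0, 0.001, -1.0]]
contact_force: [-0.6, -0.2, -0.5]
finger_gap: 0.0856
grasp_force: 0.0
t: 2.32
position: [0.5612, 0.0839, 0.1013]
orientation: [[-0.069, 0.998, -0.0], [0.998, 0.069, 0.0], [0.0, -0.0, -1.0]]
contact_force: [-1.1, 0.0, 0.4]
finger_gap: 0.0852
grasp_force: 0.0
```

```bash
for i in 1 2; do python3 -m jog '{"xyz":[[0,0,-0.05],[0,0,-0.08],[0,0,-0.08]],"twist":[0,0,0],"claw":[1,1,1]}' | sed -n '2p;4p'; done; python3 -m jog '{"xyz":[[0,0,-0.03],[0,0,-0.03]],"twist":[0,0],"claw":[1,1]}' | sed -n '2p;4p'
```

```text
position: [0.5611, 0.0839, 0.0979]
contact_force: [-0.9, -0.3, 0.6]
position: [0.5611, 0.0839, 0.0946]
contact_force: [-0.4, -0.6, 0.3]
position: [0.5612, 0.0839, 0.0935]
contact_force: [0.3, -0.1, -0.1]
```

```bash
for i in 1 2; do python3 -m jog '{"xyz":[[0,0,-0.03],[0,0,-0.03]],"twist":[0,0],"claw":[1,1]}' | sed -n '2p;4p'; done
```

```text
position: [0.5614, 0.084, 0.0927]
contact_force: [-1.3, 0.1, 3.1]
position: [0.5615, 0.0842, 0.0923]
contact_force: [-4.0, 1.3, 12.1]
```

```bash
python3 -m jog '{"xyz":[[0,-0.1,0.01],[0.02,-0.25,0.02],[0.03,-0.4,0.03],[0.04,-0.55,0.03],[0.05,-0.7,0.03],[0.06,-0.8,0.03]],"twist":[0,0,0,0,0,0],"claw":[1,1,1,1,1,1]}'
python3 - <<'E'
from h import *
a,b,rc=former(camera("top"));print((a+b)/2,np.linalg.norm(b-a),np.arctan2(*(b-a)[1::-1]))
E
```

```text
t: 3.82
position: [0.5637, 0.0515, 0.0945]
orientation: [[-0.069, 0.998, 0.0], [0.998, 0.069, -0.0], [-0.0, 0.0, -1.0]]
contact_force: [-13.3, -0.3, 27.4]
finger_gap: 0.0854
grasp_force: 13.6
[0.65832484 0.05176473 0.063     ] 0.08407121371263085 -1.54300444608372
```

```bash
python3 -m jog '{"xyz":[[0,-0.1,0.03],[0,-0.25,0.035],[0,-0.4,0.035],[0,-0.55,0.03],[0,-0.7,0.02],[0,-0.8,0.01],[0,-0.85,0.0],[0,-0.85,0]],"twist":[0,0,0,0,0,0,0,0],"claw":[1,1,1,1,1,1,1,1]}'
python3 - <<'E'
from h import *
cv2.imwrite("pics/s1.png",camera("side")[:,:,::-1])
E
```

```text
t: 4.53
position: [0.5656, 0.0172, 0.0942]
orientation: [[-0.069, 0.998, 0.005], [0.998, 0.069, -0.0], [-0.001, 0.005, -1.0]]
contact_force: [2.4, -0.5, 13.1]
finger_gap: 0.0854
grasp_force: 6.9
```

View pics/s1.png

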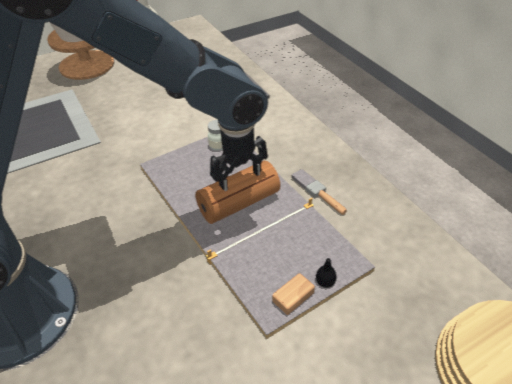

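```bash
python3 -m jog '{"xyz":[[0,0,0.15],[0,0,0.35],[0,0.45,0.35],[-0.04,0.8,0.35],[-0.04,0.8,0.15],[-0.04,0.8,0.03],[-0.04,0.8,-0.01],[-0.04,0.8,-0.02]],"twist":[0,0,0,0,0,0,0,0],"claw":[1,1,1,1,1,1,1,1]}'
```

```text
t: 5.25
position: [0.5619, 0.0499, 0.0922]
orientation: [[-0.069, 0.998, -0.001], [0.998, 0.069, 0.0], [0.0, -0.001, -1.0]]
contact_force: [-7.6, 2.9, 19.1]
finger_gap: 0.0854
grasp_force: 9.7
```

```bash
python3 -m jog '{"xyz":[[0,-0.1,0.02],[0.02,-0.3,0.04],[0.03,-0.5,0.055],[0.04,-0.7,0.06],[0.05,-0.9,0.06],[0.06,-1.1,0.06],[0.07,-1.2,0.06],[0.07,-1.2,0.06]],"twist":[0,0,0,0,0,0,0,0],"claw":[1,1,1,1,1,1,1,1]}' | sed -n '2p;4p'; python3 -m jog '{"xyz":[[0,-0.1,0],[0.01,-0.25,0],[0.02,-0.4,-0.01],[0.02,-0.5,-0.02],[0.02,-0.55,-0.02],[0.02,-0.55,-0.02]],"twist":[0,0,0,0,0,0],"claw":[1,1,1,1,1,1]}' | sed -n '2p;4p'
```

```text
position: [0.5649, 0.0005, 0.0947]
contact_force: [-4.5, -0.4, 14.9]
position: [0.5663, -0.0212, 0.0939]
contact_force: [-1.9, -1.1, 12.2]
```

```bash
python3 -m jog '{"xyz":[[0,0,0.15],[0,0,0.35],[0,0.45,0.35],[-0.06,0.88,0.35],[-0.06,0.88,0.15],[-0.06,0.88,0.03],[-0.06,0.88,-0.01],[-0.06,0.88,-0.02]],"twist":[0,0,0,0,0,0,0,0],"claw":[1,1,1,1,1,1,1,1]}'| sed -n '2p;4p'
python3 - <<'E'
from h import *
cv2.imwrite("pics/s2.png",np.hstack([camera("side")[120:300,120:400],camera("top")[120:300,120:400]])[:,:,::-1])
E
```

```text
position: [0.563, 0.0145, 0.0923]
contact_force: [-4.1, 1.3, 8.0]
```

View pics/s2.png

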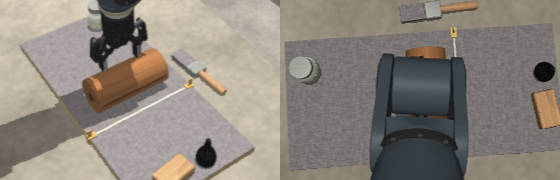

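The former has rolled about half way and is still parallel to the line, with the bystanders untouched. I'll do another stroke.

```bash
python3 -m jog '{"xyz":[[0,-0.1,0.0],[0.02,-0.3,0.02],[0.03,-0.5,0.035],[0.04,-0.7,0.04],[0.05,-0.9,0.04],[0.06,-1.1,0.04],[0.07,-1.2,0.04],[0.07,-1.2,0.04]],"twist":[0,0,0,0,0,0,0,0],"claw":[1,1,1,1,1,1,1,1]}' | sed -n '2p;4p'; python3 -m jog '{"xyz":[[0,-0.1,0],[0.01,-0.25,0],[0.02,-0.4,-0.01],[0.02,-0.5,-0.02],[0.02,-0.53,-0.02],[0.02,-0.53,-0.02]],"twist":[0,0,0,0,0,0],"claw":[1,1,1,1,1,1]}' | sed -n '2p;4p'
python3 -m jog '{"xyz":[[0,0,0.15],[0,0,0.5],[0,0.5,1],[-0.5,1.5,1.5],[-1.2,2.5,2],[-1.8,3.5,2],[-2.4,4.5,2],[-2.4,4.5,2]],"twist":[0,0,0,0,0,0,0,0],"claw":[1,1,1,1,1,1,1,1]}'| sed -n '2p;4p'
python3 - <<'E'
from h import *
im=camera("top");cv2.imwrite("pics/t3.png",im[:,:,::-1])
a,b,rc=former(im);print((a+b)/2,np.linalg.norm(b-a),np.arctan2(*(b-a)[1::-1]),rc)
A=np.array([.69392405,-.07109299]);n=np.array([.06518641,-.9978731]);print((A-((a+b)/2)[:2])@n)
E
```

```text
position: [0.5661, -0.0347, 0.0947]
contact_force: [-4.5, -1.5, 10.7]
position: [0.5674, -0.0556, 0.0941]
contact_force: [-2.2, -1.2, 10.8]
position: [0.469, 0.1276, 0.1737]
contact_force: [0.5, -0.6, 0.8]
[ 0.56905655 -0.04197366  0.063     ] 0.2088637804785037 0.0693946566710129 ((283.5103759765625, 212.12416076660156), (93.34313201904297, 39.197471618652344), 85.2363510131836)
0.037197061416034224
```

View pics/t3.png

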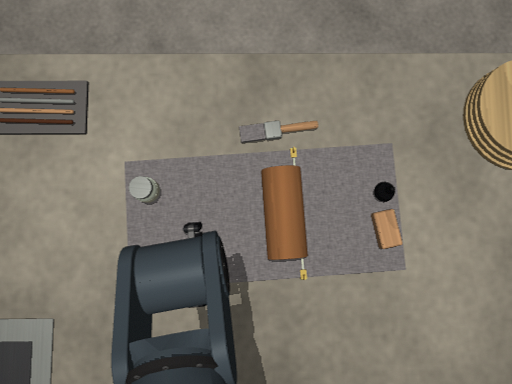

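The former is centred at about (283.5,212), parallel to the line and 37 mm short of it. The last stroke is about 74 mm of fingertip travel.

```bash
python3 -m jog '{"xyz":[[0.8,-1,0],[1.5,-1.8,0],[2.0,-2.7,-0.4],[2.36,-3.4,-1.0],[2.36,-3.66,-1.5],[2.36,-3.66,-1.8],[2.36,-3.66,-1.95],[2.36,-3.66,-2.03]],"twist":[0,0,0,0,0,0,0,0],"claw":[1,1,1,1,1,1,1,1]}'
```

```text
t: 9.73
position: [0.5645, -0.0203, 0.092]
orientation: [[-0.068, 0.998, -0.002], [0.998, 0.068, 0.001], [0.001, -0.002, -1.0]]
contact_force: [-11.4, 3.3, 22.2]
finger_gap: 0.0853
grasp_force: 11.8
```

```bash
python3 -m jog '{"xyz":[[0,-0.1,0.02],[0.02,-0.3,0.04],[0.03,-0.5,0.055],[0.04,-0.7,0.06],[0.05,-0.9,0.06],[0.06,-1.1,0.06],[0.07,-1.2,0.06],[0.07,-1.2,0.06]],"twist":[0,0,0,0,0,0,0,0],"claw":[1,1,1,1,1,1,1,1]}' | sed -n '2p;4p'; python3 -m jog '{"xyz":[[0,-0.1,0],[0.01,-0.25,0],[0.02,-0.4,-0.01],[0.02,-0.52,-0.02],[0.02,-0.61,-0.03],[0.02,-0.66,-0.03],[0.02,-0.66,-0.03],[0.02,-0.66,-0.03]],"twist":[0,0,0,0,0,0,0,0],"claw":[1,1,1,1,1,1,1,1]}' | sed -n '2p;4p'
python3 -m jog '{"xyz":[[0,0,0.15],[0,0,0.5],[0,0.5,1],[-0.5,1.5,1.5],[-1.2,2.5,2],[-1.8,3.5,2],[-2.4,4.5,2],[-2.4,4.5,2]],"twist":[0,0,0,0,0,0,0,0],"claw":[1,1,1,1,1,1,1,1]}'| sed -n '2p;4p'
python3 - <<'E'
from h import *
im=camera("top");cv2.imwrite("pics/t4.png",im[:,:,::-1])
a,b,rc=former(im);c=((a+b)/2)[:2];print(c,np.linalg.norm(b-a),np.arctan2(*(b-a)[1::-1]),rc)
A=np.array([.69392405,-.07109299]);n=np.array([.06518641,-.9978731]);print((A-c)@n,(c-[.5688,-.0773])@np.array([.9979,.0652]))
E
```

```text
position: [0.5681, -0.0696, 0.0945]
contact_force: [0.4, 0.1, 0.3]
position: [0.5688, -0.0949, 0.0933]
contact_force: [0.4, 1.0, -0.1]
position: [0.4709, 0.0875, 0.1742]
contact_force: [0.4, 0.7, 0.2]
[ 0.56972814 -0.04957604] 0.2092326056483473 0.059305841942419044 ((286.8929443359375, 211.80422973632812), (93.48462677001953, 39.48441696166992), 85.76361083984375)
0.029567067296778448 0.002733793114851648
```

View pics/t4.png

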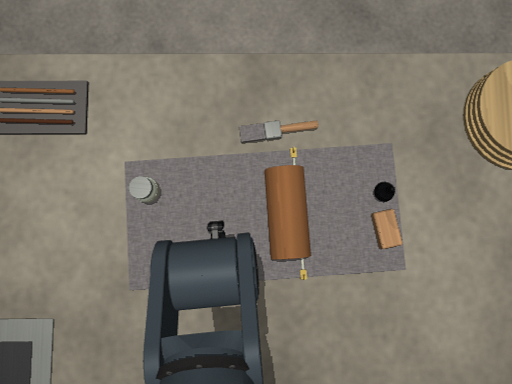

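The pads lifted off partway, so the former only moved about 8 mm and now sits at (287,212), with 29.6 mm left. I'll do one more, shorter stroke.

```bash
python3 -m jog '{"xyz":[[0.8,-0.8,0],[1.6,-1.5,0],[2.1,-2.4,-0.4],[2.4,-2.9,-1.0],[2.44,-3.05,-1.5],[2.44,-3.05,-1.8],[2.44,-3.05,-1.95],[2.44,-3.05,-1.98]],"twist":[0,0,0,0,0,0,0,0],"claw":[1,1,1,1,1,1,1,1]}'|sed -n '2p;4p'; python3 -m jog '{"xyz":[[0,0,-0.02],[0,0,-0.03],[0,0,-0.03]],"twist":[0,0,0],"claw":[1,1,1]}'|sed -n '2p;4p'
```

```text
position: [0.5699, -0.036, 0.0945]
contact_force: [-2.0, -0.7, 4.1]
position: [0.5701, -0.0356, 0.0944]
contact_force: [-3.6, 0.8, 5.2]
```

```bash
python3 -m jog '{"xyz":[[0,0,-0.03],[0,-0.1,-0.03],[0.01,-0.25,-0.03],[0.02,-0.4,-0.03],[0.03,-0.55,-0.03],[0.04,-0.7,-0.03],[0.04,-0.8,-0.03],[0.04,-0.8,-0.03]],"twist":[0,0,0,0,0,0,0,0],"claw":[1,1,1,1,1,1,1,1]}' | sed -n '2p;4p'; python3 -m jog '{"xyz":[[0,-0.1,0],[0.01,-0.25,0],[0.02,-0.4,-0.01],[0.02,-0.52,-0.02],[0.03,-0.62,-0.02],[0.03,-0.67,-0.02],[0.03,-0.67,-0.02],[0.03,-0.67,-0.02]],"twist":[0,0,0,0,0,0,0,0],"claw":[1,1,1,1,1,1,1,1]}' | sed -n '2p;4p'
```

```text
position: [0.5723, -0.0685, 0.0946]
contact_force: [-6.6, -0.9, 19.3]
position: [0.574, -0.095, 0.0934]
contact_force: [-3.7, -1.2, 11.5]
```

Contact held throughout this time, with 59 mm of fingertip travel. I'll retract and check.

```bash
python3 -m jog '{"xyz":[[0,0,0.15],[0,0,0.5],[0,0.5,1],[-0.5,1.5,1.5],[-1.2,2.5,2],[-1.8,3.5,2],[-2.4,4.5,2],[-2.4,4.5,2]],"twist":[0,0,0,0,0,0,0,0],"claw":[1,1,1,1,1,1,1,1]}'| sed -n '1,2p;4p'
python3 - <<'E'
from h import *
im=camera("top");cv2.imwrite("pics/t5.png",im[:,:,::-1])
a,b,rc=former(im);c=((a+b)/2)[:2];print(c,np.linalg.norm(b-a),np.arctan2(*(b-a)[1::-1]),rc)
A=np.array([.69392405,-.07109299]);n=np.array([.06518641,-.9978731]);print((A-c)@n,(c-[.5688,-.0773])@np.array([.9979,.0652]))
E
```

```text
t: 14.7
position: [0.475, 0.0874, 0.1724]
contact_force: [0.4, 0.5, -0.5]
[ 0.57160175 -0.07829582] 0.20919398793247504 0.06088145163401129 ((299.6878967285156, 210.87991333007812), (93.41983795166016, 39.58734893798828), 85.48600769042969)
0.00078624249333966 0.0027309423283277466
```

View pics/t5.png

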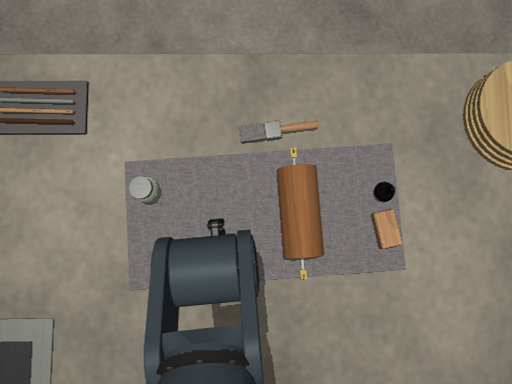

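The former sits over the line (centre at (300,211), clips at (293,152) and (303,274)), 0.8 mm off and parallel. The arm is clear.

```bash
python3 -c "
from bench import job
print(job.close_job())"
```

```text
the job is handed in; nothing more can be done
None
```

The former was rolled to the line with fingertip strokes on its top; the last picture shows it about 1 mm off the line and parallel to it, with the bystanders where they started, and the job is handed in (no verdict was returned).

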